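Fit the sanding drum and lock the spindle

ROBOT

A 6-joint arm with a two-finger parallel gripper is mounted at the origin on the work surface. World frame = base frame: x ahead of the robot, y to its left, z up, the work surface at z = 0. Lengths are in mm, angles in rad, forces in N, time in s.
With the tool pointing down it reaches from about 275 to 1000 mm from the base axis. Payload 8.4 kg.
Tool frame: the origin (TCP) lies between the finger pads; the fingertips stand 17 mm ahead of it and the grasp point (between the pads) lies 2 mm behind it; z points along the fingers, y is the line along which they close (so a half turn about z gives the same grasp; the last joint's range is limited). The gripper opens to 85 mm and grips with 20 to 120 N. Pads are 22 mm wide; open, the fingers measure 114 mm over their backs; the gripper's body (76 mm by 85 mm) begins 54 mm behind the grasp point. The pads swing forward as they close: fully open they stand 13 mm farther back than shut.
Start: joints at [-1.149, 0.353, 1.633, -0, 1.155, -0.002], TCP at [257.016, -569.711, 248.281] pointing down, gripper open.
Joint ranges: [-2.63, 2.63], [-0.92, 2.1], [0.06, 2.66], [-1.3, 4.44], [0, 2.69], [-3.02, 3.02]. Speed limits (rad/s): [2.22, 2.22, 2.79, 3.14, 3.14, 3.14].

INTERFACE

Orientations are given as [roll, pitch, yaw] about the fixed x, y, z axes, in that order (R = Rz(yaw) Ry(pitch) Rx(roll)).
In Python, from rig import sense, grab_frame, sign_off gives the robot as it stands. The module is installed in compiled form; this text tells all that it offers.
- The arm moves only by the tool send_rows, never from a script. Its argument "moves" is a list that holds one entry, the list of rows, each a list of 7 numbers: the shift along the world's x, y, z in m, then the turn, a rotation vector about the world's x, y, z in rad, then the opening, from -1 (shut) to 1 (fully open). In form: [[[dx, dy, dz, rx, ry, rz, jaw], ...]]. A call has 1 to 10 rows; each row shifts and turns the commanded pose from where the row before left it; what a row does not reach is not made up. A row lasts 1/10 s, in which the tool goes at most 50 mm and 8.59 degrees, less where a joint would pass 70% of its speed; a pose out of reach is approached as far as the arm can. A call with a gripper value outside its range is refused whole. The fingers move at their own pace and stop on an object; "grip_force" is the grip in N (left out, the last holds). Time passes only in rows, so rows that do not move let the fingers close. It gives the time, the measured TCP pose, the force, the opening and the grip force at its end, in the units of the state.
- sense(): the state, without advancing time (a new reading comes with each control period).
- grab_frame(name): name is "scene" or "side" or "wrist"; returns a dict with "img" (384x512x3 uint8, red, green, blue), "mtx" (3x3 intrinsics, pixels), "rvec" (rotation vector, rad) and "tvec" (3), from world to camera coordinates, as OpenCV has them; the wrist camera has in their place "T_tool_cam" (4x4, takes a point from camera to tool coordinates, whose origin is the TCP and whose axes are the flange's). Camera axes: x right, y down, z forward; pixel columns grow to the right and rows downward; lengths in mm; the calibration is good to about 2 mm. A picture is of the moment at which its call begins: read the wrist's pose just before it. There is no depth.
- sign_off(): hands the job in; it is judged then, once.
The state is a dict: "clock": time; "qpos": joint angles; "qvel": joint speeds; "joint_efforts": joint torques, N m; "eef_pos": TCP position; "tcp_rot": TCP orientation; "contact_force": force on the tool from outside, world axes, zero at the start; "wrist_torque": the same for the moment, N m; "opening": opening from 0.0 (shut) to 1.0 (fully open); "grasp_force": force on a finger pad.
Only numpy, scipy, OpenCV 4.12 (cv2) and the standard library are available. Lean on these libraries where they do the work, as an engineer would, in place of code of your own. Each camera call takes 0.05 s, during which the arm holds its last target. There are 200 camera calls.

TASK

Take the wider of the two sanding drums off the leaning rack and slide it down over the sander's upright shaft until it is fully home on the hub, lowering it rather than letting it drop. Then take the wooden-handled locking pin out of its block and put it through the eye beside the shaft, all the way down to its handle. Leave the narrower drum on its rack peg and do not knock over the glue bottle or the tin.

Things in the scene. Friction and masses are not known exactly. Their poses are not given: they have to be found in the camera images.
- drum_wide: the wider sanding drum: a plain grey tube, coated with abrasive, 56 mm in outer diameter, 90 mm long, with a 24 mm bore right through it, about 0.2 kg. Origin at the centre of its lower end, z along its axis to the upper end. At the start it sits on a peg of the rack, leaning 30 degrees from vertical with its upper end towards the robot's side
- drum_narrow: the other drum, of the same grey material, length (90 mm) and bore, but only 40 mm in outer diameter; it sits leaning on the other peg of the rack and stays there. Origin at the centre of its lower end, z along its axis
- rack: fixed plywood rack, 150 x 220 mm, a board that slopes 30 degrees (low edge towards its -x, the robot's side) with two wooden pegs 16 mm thick and 55 mm long that stand square to the board, 120 mm apart along the rack's y; a drum is drawn off along its peg. Which drum is on which peg varies. Origin at the centre of its underside; the pegs' feet are 70 mm above it
- sander: fixed spindle sander: grey plate 250 x 200 x 20 mm with a steel hub (72 mm across, 10 mm high) from which the upright shaft rises at the plate's centre: 20 mm thick, reaching 116 mm above the hub, its top 13 mm tapered to 10 mm. Origin at the centre of its underside, under the shaft. Towards its own -x stands the bracket with the eye. The rack and the sander may change sides of the bench
- seat (a point): centre of the hub's top face, on the shaft's axis, z up: where the drum's lower end rests when home (30 mm above the bench)
- eye (a point): centre of the upper mouth of the eye, 70 mm above the bench, 85 mm from the shaft's axis towards the sander's -x. The eye is a vertical hole 21 mm wide through an 18 mm thick, 50 x 50 mm bare metal tab; a like hole in the plate lies straight below it. The tab is carried by an upright on its side away from the shaft
- pin: locking pin, 135 mm long, 0.12 kg: steel rod 14 mm thick and 65 mm long, its foot tapered to 8 mm, below a dark wooden handle 70 mm long and 28 to 32 mm thick. Origin at the foot of the rod, z along the pin to the handle. It starts upright in its block, the handle's shoulder (65 mm above the origin) resting on the block's top
- pin_block: fixed pale wooden block 90 x 90 x 75 mm with a vertical hole 21 mm wide in which the pin stands. Origin at the centre of its underside
- glue: loose white glue bottle, 60 mm thick, 170 mm tall, standing. Origin at the centre of its underside
- tin: loose open steel tin, 76 mm wide, 100 mm tall, standing. Origin at the centre of its underside
There are look-alikes about, which are no part of the job. What is shaped like the drum_wide but blue is not meant. There is more than one size of the pin; the one meant has the size given above.

How it is judged (in metres and radians):
On the way, in this order (a step that is already met when the one before it is completed fails the run):
1. the wide drum is on the shaft, fully down on the hub (horizontal distance between drum_wide and seat below 0.006 m and z of drum_wide in the frame of seat below 0.004 m and angle between drum_wide's own z axis and vertical below 0.08 rad), for 0.2 s.
2. the pin is through the eye, down to its handle (horizontal distance between pin and eye below 0.012 m and z of pin in the frame of eye below -0.061 m and angle between pin's own z axis and vertical below 0.15 rad), for 0.2 s.
At the end, for the whole second after the job is handed in: Wide drum round the shaft: lower end within 4 mm of the hub, 6 mm of the axis, upright within 0.08 rad. Pin through the eye: shoulder within 4 mm of the tab, foot within 12 mm of the axis, upright within 0.15 rad. Both at rest; narrow drum within 30 mm of its start (all of step 1 and all of step 2 and linear speed of each of drum_wide, pin below 0.02 m/s and distance of drum_narrow from where it was at the start of the episode below 0.03 m); the robot touches nothing.
It fails at once if the wide drum falls down the shaft (over 0.5 m/s while on it) (horizontal distance between drum_wide and seat below 0.012 m and z of drum_wide in the frame of seat below 0.112 m and linear speed of drum_wide above 0.5 m/s).
It fails at once if the narrow drum is taken off its rack peg (moved over 30 mm) (distance of drum_narrow from where it was at the start of the episode above 0.03 m).
It fails at once if the glue bottle is knocked over (angle between glue's own z axis and vertical above 0.6 rad).
It fails at once if the tin is knocked over (angle between tin's own z axis and vertical above 0.6 rad).
It also fails if it takes over 72 s, if anything falls off the work surface, if the arm or the gripper's body presses on something with over 40 N, if the wrist force passes 120 N, or if a joint passes its speed limit or range.

## Working session

There is one attempt and no reset: what is moved stays moved. The work goes in short steps, Python scripts to look and compute and a tool call to move; the robot and the scene stay as the last step left them, time stands still between calls to the robot, and variables do not carry over. Pictures are saved under pics/ and viewed, at most 10 in all, crops included, and the job is handed in when it is done.

Besides the shell and the picture viewer there is one more tool, called as name([rows], argument=value, ...), one row to a line, values as JSON. send_rows: Moves the arm, as the interface text tells. Its arguments: {"type":"object","properties":{"moves":{"type":"array"},"grip_force":{"type":"number"}},"required":["moves"]}

```bash
mkdir -p pics; cat > h.py <<'E'
import numpy as np, cv2, pickle
from rig import sense, grab_frame, sign_off
from scipy.spatial.transform import Rotation as R
def save(n,f): cv2.imwrite('pics/'+n,f['img'][:,:,::-1])
def ray(f,uv,pose=None):
    d=np.linalg.inv(f['mtx'])@np.array([uv[0],uv[1],1.])
    if 'rvec' in f:
        Rm=cv2.Rodrigues(np.array(f['rvec'],float))[0]; t=np.array(f['tvec'],float).ravel()
        return -Rm.T@t, Rm.T@d
    s=f['state']; Rt=R.from_euler('xyz',s['tcp_rot']).as_matrix(); p=np.array(s['eef_pos'],float)
    T=np.array(f['T_tool_cam']); return Rt@T[:3,3]+p, Rt@T[:3,:3]@d
def onz(f,uv,z):
    o,d=ray(f,uv); return o+d*(z-o[2])/d[2]
def tri(*obs):
    A=np.zeros((3,3));b=np.zeros(3);L=[]
    for f,uv in obs:
        o,d=ray(f,uv);d=d/np.linalg.norm(d);P=np.eye(3)-np.outer(d,d);A+=P;b+=P@o;L.append((o,P))
    x=np.linalg.solve(A,b); return x,[float(np.linalg.norm(P@(x-o))) for o,P in L]
def grab(n):
    s=sense();f=grab_frame(n);f['state']=s;return f
E
python3 - <<'E'
from h import *
s=sense();print(s)
fs={n:grab(n) for n in('scene','side','wrist')}
pickle.dump(fs,open('f0.pkl','wb'))
for n in ('scene','side'):
    o,d=ray(fs[n],(256,192));print(n,o,d,fs[n]['mtx'][0,0])
print(fs['wrist']['T_tool_cam'])
im=np.hstack([fs['scene']['img'],fs['side']['img']])
cv2.imwrite('pics/a.png',cv2.resize(fs['scene']['img'],(800,600),interpolation=cv2.INTER_CUBIC)[:,:,::-1])
cv2.imwrite('pics/b.png',cv2.resize(fs['side']['img'],(800,600),interpolation=cv2.INTER_CUBIC)[:,:,::-1])
E
```

```text
{'clock': 0.0, 'qpos': array([-1.14940435e+00,  3.53654298e-01,  1.63417898e+00, -2.33217718e-05,
        1.15516835e+00, -2.39684058e-03]), 'qvel': array([-0.00068047,  0.00013361,  0.0022774 , -0.00071462,  0.00214818,
       -0.00051962]), 'joint_efforts': array([-1.41817949e-03, -6.05264139e+01, -3.42062867e+01,  4.52296274e-05,
        9.60450416e-03, -1.91656738e-06]), 'eef_pos': array([ 256.81447447, -569.28540281,  247.538627  ]), 'tcp_rot': array([-3.14018364e+00,  1.79458002e-05,  4.23798266e-01]), 'contact_force': array([-0.66128813, -0.01317388,  0.32184427]), 'wrist_torque': array([-0.01328705,  0.01710413, -0.03066232]), 'grasp_force': 0.0, 'opening': 0.9998356538418124}
scene [1164.92140375  597.7007018   987.1945842 ] [-0.49513609 -0.44049707 -0.74909202] 486.39461461227603
side [166.87607897 887.22864219 740.44002426] [ 0.36885032 -0.71978745 -0.58827929] 452.04302490253514
[[-2.23051299e-04 -9.50815765e-01 -3.09756889e-01  7.92019656e+01]
 [ 9.99999963e-01 -1.63391537e-04 -2.18545719e-04 -9.92018631e-01]
 [ 1.57185061e-04 -3.09756926e-01  9.50815767e-01 -1.25735383e+02]
 [ 0.00000000e+00  0.00000000e+00  0.00000000e+00  1.00000000e+00]]
```

View pics/a.png

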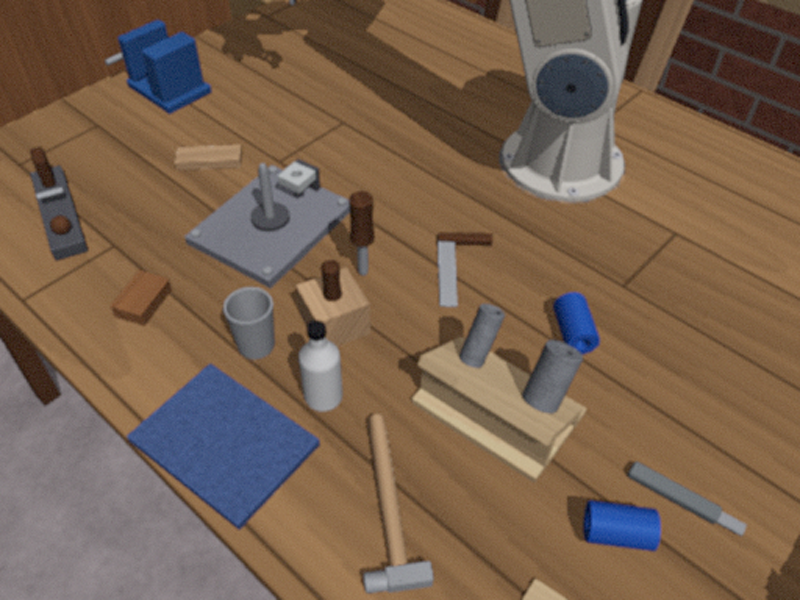

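View pics/b.png

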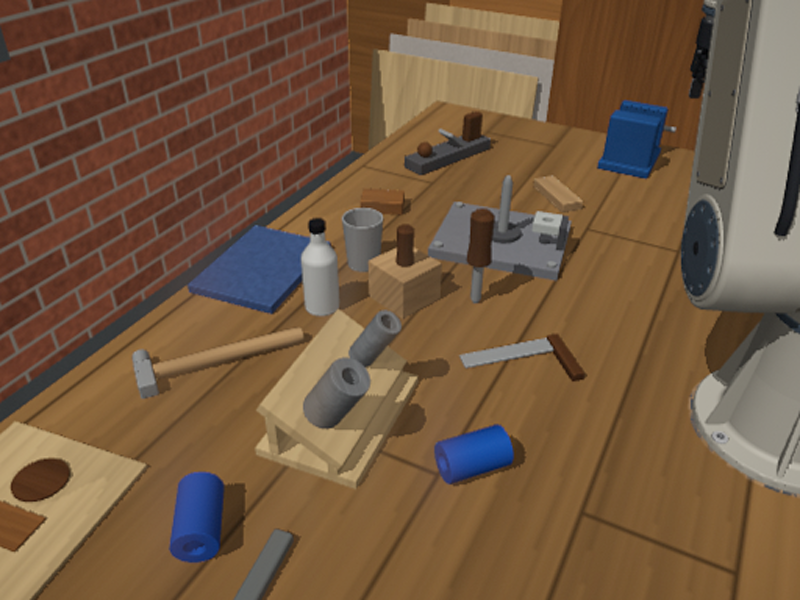

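Both views show two grey drums on the rack. In a.png the wider one is at (553,375) and the narrower at (482,335). In b.png they are at (337,392) and (375,338). Three other things could be mistaken for the targets:
- **Blue drums:** they lie at a(577,322) and a(622,525). They're the wrong colour.
- **Pins:** one stands free at a(361,232), b(480,255) and is visibly longer and thicker. The one in the block at a(332,280), b(405,245) is the one meant.

I'll confirm this in one enlarged crop.

```bash
python3 - <<'E'
from h import *
fs=pickle.load(open('f0.pkl','rb'))
def tile(n,x,y,w,h,S):
    c=cv2.resize(fs[n]['img'][y:y+h,x:x+w],None,fx=S,fy=S,interpolation=cv2.INTER_CUBIC).copy()
    for k in range((-x)%10,w,10): cv2.putText(c,str(x+k),(int((k+.5)*S)-10,8),0,.3,(255,255,0),1);cv2.line(c,(int((k+.5)*S),10),(int((k+.5)*S),14),(255,255,0),1)
    for k in range((-y)%10,h,10): cv2.putText(c,str(y+k),(0,int((k+.5)*S)+3),0,.3,(255,255,0),1);cv2.line(c,(20,int((k+.5)*S)),(24,int((k+.5)*S)),(255,255,0),1)
    return c
a=np.hstack([tile('scene',280,190,100,75,4),tile('side',185,190,100,75,4)])
b=np.hstack([tile('scene',145,95,100,75,4),tile('side',230,105,145,109,4)[:300,:400] ])
b=np.hstack([tile('scene',150,100,100,75,4),tile('side',250,110,100,75,4)])
cv2.imwrite('pics/c.png',np.vstack([a,b])[:,:,::-1])
E
```

```text
(no output)
```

View pics/c.png

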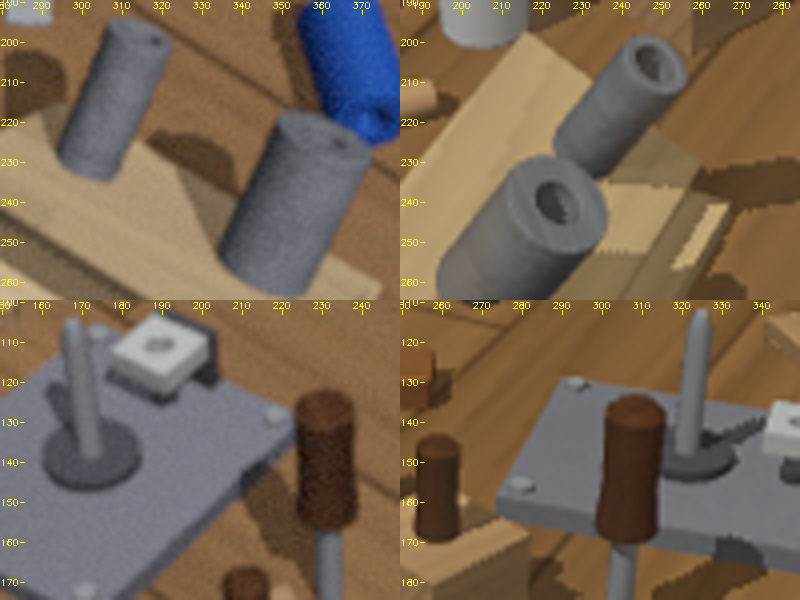

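The crop confirms it. The wide grey drum has its upper end centred at scene ≈(361,222), side ≈(223.6,240). The free-standing pin is larger, so the smaller one in the block is the right one. Next I'll triangulate.

```bash
python3 - <<'E'
from h import *
np.set_printoptions(precision=1,suppress=True)
fs=pickle.load(open('f0.pkl','rb'));S,D=fs['scene'],fs['side']
P={'wide':((361,222.5),(223.6,240.3)),'narrow':((314.5,197.7),(248.3,206)),'shaft':((167.5,105.2),(325,112.5)),'eye':((189.2,110.8),(349.4,140)),
'pintop':((211.5,169.5),(259,146)),'hub':((172.5,140.5),(322.5,149)),'bigpin':((230.8,125.5),(308,133.5)),'glue':((203,210),(203,145)),'tin':((159.5,193),(232,139))}
for k,(a,b) in P.items(): print(k,*tri((S,a),(D,b)))
E
```

```text
wide [519.6 332.7 148.9] [1.0388162314941627, 1.0388162314942526]
narrow [530.4 212.7 146.3] [0.42044322178872984, 0.4204432217886362]
shaft [ 542.8 -285.9  148.4] [1.0627588274788924, 1.0627588274789501]
eye [ 460.9 -298.1   72.7] [0.06412026637600632, 0.06412026637600664]
pintop [627.8 -25.5 144.5] [0.6127995636568573, 0.6127995636569097]
hub [ 541.2 -290.5   18.9] [4.072624665910364, 4.072624665910416]
bigpin [513.8 -71.5 187.2] [2.7443843023011927, 2.744384302301095]
glue [739.4  65.4 163.8] [0.5401698213367475, 0.5401698213366569]
tin [744.5 -87.6 104.5] [0.9225038775104641, 0.9225038775104537]
```

send_rows([
  [[0.0314, 0.0311, 0.002, 0, 0, -0.031, 1], [0.0314, 0.0311, 0.002, 0, 0, -0.031, 1], [0.0314, 0.0311, 0.002, 0, 0, -0.031, 1], [0.0314, 0.0311, 0.002, 0, 0, -0.031, 1], [0.0314, 0.0311, 0.002, 0, 0, -0.031, 1], [0.0314, 0.0311, 0.002, 0, 0, -0.031, 1], [0.0314, 0.0311, 0.002, 0, 0, -0.031, 1], [0.0314, 0.0311, 0.002, 0, 0, -0.031, 1], [0.0314, 0.0311, 0.002, 0, 0, -0.031, 1], [0, 0, 0, 0, 0, 0, 1]],
])

```text
clock: 1.15
eef_pos: [542.8, -286.3, 266.3]
tcp_rot: [-3.141, -0.002, 0.148]
contact_force: [-0.6, -0.6, -0.9]
opening: 0.999
grasp_force: 0.0
```

```bash
python3 - <<'E'
from h import *
f=grab('wrist');pickle.dump(f,open('w1.pkl','wb'));s=f['state'];print(s['clock'],s['eef_pos'],s['tcp_rot'],s['qvel'])
E
```

```text
1.15 [ 542.82389744 -286.28416792  266.32567051] [-3.14082157e+00 -1.64675217e-03  1.47833113e-01] [-0.06565745 -0.01223651  0.03256476 -0.041089    0.00233038 -0.09646534]
```

send_rows([
  [[-0.03, 0.015, 0, 0, 0, 0, 1], [-0.03, 0.015, 0, 0, 0, 0, 1], [0, 0, 0, 0, 0, 0, 1], [0, 0, 0, 0, 0, 0, 1]],
])

```text
clock: 1.6
eef_pos: [478.9, -260.6, 266.6]
tcp_rot: [3.141, -0.0, 0.144]
contact_force: [0.6, -0.3, -0.0]
opening: 1.0
grasp_force: 0.0
```

```bash
python3 - <<'E'
from h import *
f=grab('wrist');pickle.dump(f,open('w2.pkl','wb'));s=f['state'];print(s['clock'],s['eef_pos'],s['tcp_rot'],s['qvel'])
g=pickle.load(open('w1.pkl','rb'))
cv2.imwrite('pics/d.png',cv2.resize(np.vstack([g['img'],f['img']])[:, :],None,fx=.78,fy=.78)[:,:,::-1])
E
```

```text
1.6 [ 478.90567474 -260.55860101  266.56019075] [ 3.14099609e+00 -3.53500661e-04  1.44043373e-01] [ 0.00384513  0.0233108  -0.03668637  0.00082743 -0.00379335  0.00496256]
```

View pics/d.png

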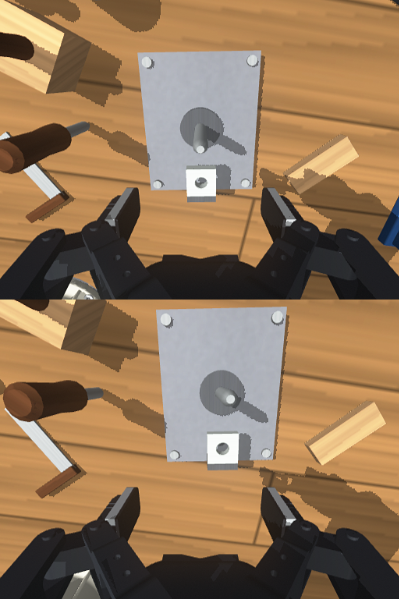

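The wrist views show the shaft tip at about (256,191) and (297,127), and the eye at about (257,234) and (286,191) in native pixels. I'll segment these.

```bash
python3 - <<'E'
from h import *
np.set_printoptions(precision=1,suppress=True)
W=[pickle.load(open(f'w{i}.pkl','rb')) for i in(1,2)]
fs=pickle.load(open('f0.pkl','rb'))
E=[];tiles=[]
for f,e,t in zip(W,((257,234),(286,191)),((256,191),(297,127))):
    g=cv2.cvtColor(f['img'],cv2.COLOR_RGB2GRAY);r=22
    x0,y0=e[0]-r,e[1]-r;c=g[y0:y0+2*r,x0:x0+2*r]
    m=(c>190).astype(np.uint8)
    cs,h=cv2.findContours(m,cv2.RETR_CCOMP,cv2.CHAIN_APPROX_NONE)
    for k,q in enumerate(cs):
        if h[0][k][3]>=0 and len(q)>8: 
            el=cv2.fitEllipse(q);print('eye',el[0][0]+x0,el[0][1]+y0,el[1]);E.append((f,(el[0][0]+x0,el[0][1]+y0)))
    tiles.append(np.hstack([cv2.resize(f['img'][p[1]-25:p[1]+25,p[0]-25:p[0]+25],(400,300) if 0 else (300,300),interpolation=cv2.INTER_CUBIC) for p in (e,t)]))
cv2.imwrite('pics/e.png',np.vstack(tiles)[:,:,::-1])
for f,uv in E: print(onz(f,uv,70))
print(tri(*E[:2]))
E
```

```text
eye 257.28170013427734 233.9114646911621 (14.532347679138184, 17.081707000732422)
eye 284.85923767089844 190.82632446289062 (16.386676788330078, 17.812732696533203)
[ 456.8 -299.    70. ]
[ 456.8 -298.8   70. ]
(array([ 456.7, -298.9,   69.8]), [0.059585284235736634, 0.0595852842358891])
```

View pics/e.png

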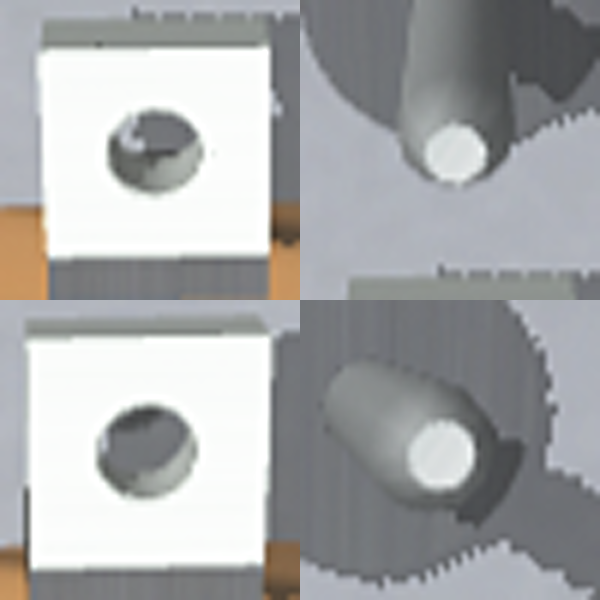

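```bash
python3 - <<'E'
from h import *
W=[pickle.load(open(f'w{i}.pkl','rb')) for i in(1,2)]
print(tri((W[0],(256.3,191.3)),(W[1],(295,127.5))),onz(W[0],(256.3,191.3),146),onz(W[1],(295,127.5),146))
E
```

```text
(array([ 540.23540502, -285.40502315,  146.34764056]), [0.005776751023443214, 0.005776751023462429]) [ 540.11934562 -285.42659467  146.        ] [ 540.21411272 -285.45201701  146.        ]
```

send_rows([
  [[0.025, 0.04, 0, 0, 0, 0, 1], [0.025, 0.04, 0, 0, 0, 0, 1], [0.025, 0.04, 0, 0, 0, 0, 1], [0.025, 0.04, 0, 0, 0, 0, 1], [0.025, 0.04, 0, 0, 0, 0, 1], [0, 0, 0, 0, 0, 0, 1], [0, 0, 0, 0, 0, 0, 1]],
])

```text
clock: 2.35
eef_pos: [605.6, -59.4, 265.7]
tcp_rot: [3.141, 0.0, 0.147]
contact_force: [-0.3, -0.6, -0.5]
opening: 1.001
grasp_force: 0.0
```

```bash
python3 - <<'E'
from h import *
f=grab('wrist');pickle.dump(f,open('w3.pkl','wb'));s=f['state'];print(s['clock'],s['eef_pos'],s['tcp_rot'])
E
```

```text
2.35 [605.55408126 -59.39146614 265.74311075] [3.14132337e+00 4.76287483e-04 1.46824960e-01]
```

send_rows([
  [[0, 0.04, 0, 0, 0, 0, 1], [0, 0.04, 0, 0, 0, 0, 1], [0, 0, 0, 0, 0, 0, 1], [0, 0, 0, 0, 0, 0, 1]],
])

```text
clock: 2.8
eef_pos: [604.4, 19.3, 266.3]
tcp_rot: [3.141, 0.0, 0.145]
contact_force: [0.2, 0.5, 0.2]
opening: 0.997
grasp_force: 0.0
```

```bash
python3 - <<'E'
from h import *
f=grab('wrist');pickle.dump(f,open('w4.pkl','wb'));s=f['state'];print(s['clock'],s['eef_pos'],s['tcp_rot'])
g=pickle.load(open('w3.pkl','rb'))
cv2.imwrite('pics/f.png',cv2.resize(np.vstack([g['img'],f['img']]),None,fx=.78,fy=.78)[:,:,::-1])
E
```

```text
2.8 [604.44962726  19.28875531 266.33385573] [3.14103290e+00 1.42140556e-04 1.45008545e-01]
```

View pics/f.png

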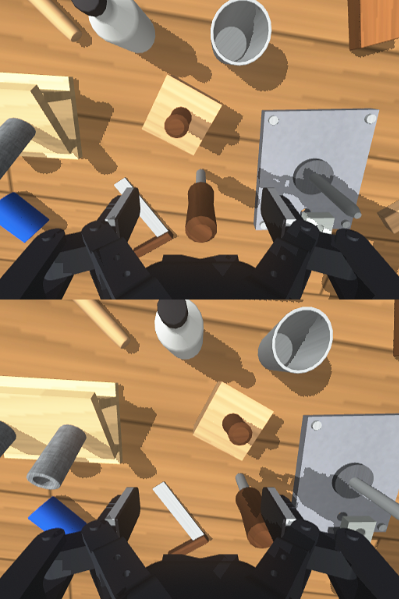

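send_rows([
  [[-0.0155, 0.0343, 0, 0, 0, -0.06, 1], [-0.0155, 0.0343, 0, 0.0058, -0.0652, 0, 1], [-0.0155, 0.0343, -0.002, 0.0058, -0.0652, 0, 1], [-0.0155, 0.0343, -0.002, 0.0058, -0.0652, 0, 1], [-0.0155, 0.0343, -0.002, 0.0058, -0.0652, 0, 1], [-0.0155, 0.0343, -0.002, 0.0058, -0.0652, 0, 1], [-0.0155, 0.0343, -0.002, 0.0058, -0.0652, 0, 1], [-0.0155, 0.0343, -0.002, 0.0058, -0.0652, 0, 1], [-0.0155, 0.0343, -0.002, 0.0058, -0.0652, 0, 1], [0, 0, 0, 0, 0, 0, 1]],
])

```text
clock: 3.85
eef_pos: [463.9, 330.0, 251.8]
tcp_rot: [-3.139, -0.524, 0.086]
contact_force: [0.3, 0.2, -0.4]
opening: 1.0
grasp_force: 0.0
```

```bash
python3 - <<'E'
from h import *
f=grab('wrist');pickle.dump(f,open('w5.pkl','wb'));s=f['state'];print(s['clock'],s['eef_pos'],s['tcp_rot'],s['qpos'])
g=[]
for i,(x,y) in ((3,(226,161)),(4,(304,173))):
    h=pickle.load(open(f'w{i}.pkl','rb'));im=h['img'].astype(int)
    m=((im[...,0]>1.35*im[...,2])&(im[...,0]<135)&(im[...,1]<.72*im[...,0])).astype(np.uint8)
    cs,_=cv2.findContours(m,cv2.RETR_EXTERNAL,cv2.CHAIN_APPROX_NONE)
    c=max((c for c in cs if cv2.pointPolygonTest(c,(x,y),True)>-12),key=cv2.contourArea)
    print(i,cv2.minAreaRect(c),cv2.boundingRect(c)); g.append(cv2.resize(h['img'][y-30:y+30,x-30:x+30],(384,384),interpolation=cv2.INTER_CUBIC))
cv2.imwrite('pics/g.png',np.hstack([cv2.resize(f['img'],(512,384)),cv2.resize(np.vstack(g),(192,384))])[:,:,::-1])
E
```

```text
3.85 [463.86549651 330.01043331 251.78524831] [-3.13860548 -0.52357306  0.08566652] [ 0.80368771  0.10469591  2.06011956 -0.57343618  0.64619727  2.69391116]
3 ((228.50003051757812, 156.50001525878906), (29.96331024169922, 39.80200958251953), 26.56505012512207) (211, 137, 35, 40)
4 ((302.7500305175781, 166.75), (43.133514404296875, 29.698484420776367), 45.0) (285, 146, 39, 41)
```

View pics/g.png

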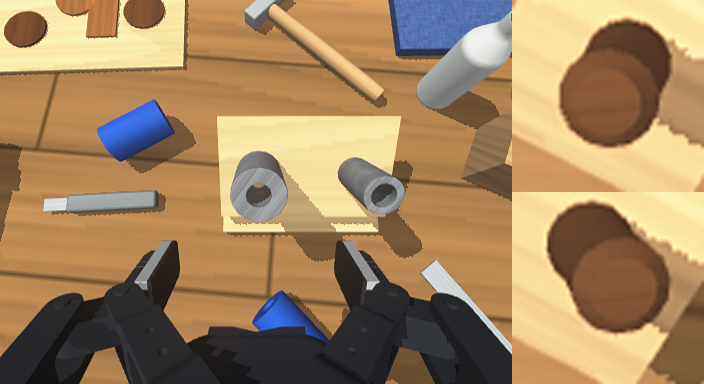

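The wrist view shows the wide drum's end centred at about (259,194) and the narrow drum's at (383,195). The pin cap centres are at (226,161) and (307,171).

```bash
python3 - <<'E'
from h import *
np.set_printoptions(precision=2,suppress=True)
fs=pickle.load(open('f0.pkl','rb'));S,D=fs['scene'],fs['side']
W={i:pickle.load(open(f'w{i}.pkl','rb')) for i in (3,4,5)};f=W[5]
g=cv2.cvtColor(f['img'],cv2.COLOR_RGB2HSV);sub=(g[...,1]<45).astype(np.uint8);sub[:140]=0;sub[230:]=0;
cs,_=cv2.findContours(sub,cv2.RETR_CCOMP,cv2.CHAIN_APPROX_NONE)
for c in cs:
    if len(c)>25 and 220<c[:,0,0].mean()<420: print(cv2.boundingRect(c),cv2.fitEllipse(c))
w=(259.3,193.7);n=(383.3,194.8)
for nm,uv,a,b in(('wide',w,(361,222.5),(223.6,240.3)),('narrow',n,(314.5,197.7),(248.3,206))):
    print(nm,tri((f,uv),(S,a),(D,b)),tri((f,uv),(D,b)),onz(f,uv,148))
print('pin',tri((W[3],(226.1,160.8)),(W[4],(307.5,171.3))))
E
```

```text
(338, 158, 66, 57) ((371.6829528808594, 185.9844970703125), (40.717689514160156, 74.27481842041016), 124.67772674560547)
(230, 151, 58, 71) ((258.08447265625, 187.845947265625), (54.43497085571289, 70.237548828125), 175.7464599609375)
(252, 182, 13, 8) ((258.32501220703125, 185.55245971679688), (6.585245609283447, 11.924691200256348), 88.28739929199219)
wide (array([519.22, 332.95, 148.87]), [0.6331525686189429, 1.1858991544552027, 1.014744491450546]) (array([519.29, 333.53, 148.49]), [0.5592945739378457, 0.5592945739376703]) [518.86 333.32 148.  ]
narrow (array([529.66, 213.37, 145.84]), [1.7934819673424507, 1.264887846186505, 0.8609798376572263]) (array([527.92, 216.96, 149.74]), [0.42132089567205433, 0.42132089567200026]) [527.96 215.96 148.  ]
pin (array([626.48, -26.21, 139.07]), [0.02372545058209538, 0.023725450582084213])
```

send_rows([
  [[0.013, 0.0008, -0.0242, 0, 0, 0, 1], [0.013, 0.0008, -0.0242, 0, 0, 0, 1], [0.013, 0.0008, -0.0242, 0, 0, 0, 1], [0.013, 0.0008, -0.0242, 0, 0, 0, 1], [0.013, 0.0008, -0.0242, 0, 0, 0, 1], [0, 0, 0, 0, 0, 0, 1], [0, 0, 0, 0, 0, 0, 1]],
])

```text
clock: 4.6
eef_pos: [531.6, 329.8, 131.2]
tcp_rot: [-3.141, -0.521, 0.082]
contact_force: [0.1, -1.0, 0.2]
opening: 0.999
grasp_force: 0.0
```

send_rows([
  [[0, 0, 0, 0, 0, 0, 0.4], [0, 0, 0, 0, 0, 0, 0.2], [0, 0, 0, 0, 0, 0, 0], [0, 0, 0, 0, 0, 0, -0.5], [0, 0, 0, 0, 0, 0, -1], [0, 0, 0, 0, 0, 0, -1], [0, 0, 0, 0, 0, 0, -1], [0, 0, 0, 0, 0, 0, -1]],
], grip_force=60)

```text
clock: 5.4
eef_pos: [530.7, 332.4, 133.2]
tcp_rot: [-3.139, -0.524, 0.084]
contact_force: [-3.7, -1.9, 8.1]
opening: 0.646
grasp_force: 61.2
```

send_rows([
  [[-0.0075, -0.0006, 0.013, 0, 0, 0, -1], [-0.0075, -0.0006, 0.013, 0, 0, 0, -1], [-0.0075, -0.0006, 0.013, 0, 0, 0, -1], [-0.0075, -0.0006, 0.013, 0, 0, 0, -1], [-0.01, -0.0008, 0.0173, 0, 0, 0, -1], [-0.01, -0.0008, 0.0173, 0, 0, 0, -1], [-0.01, -0.0008, 0.0173, 0, 0, 0, -1], [0, 0, 0, 0, 0, 0, -1]],
])

```text
clock: 6.2
eef_pos: [470.0, 327.9, 237.9]
tcp_rot: [-3.137, -0.525, 0.084]
contact_force: [0.1, 0.9, -2.1]
opening: 0.648
grasp_force: 65.6
```

```bash
python3 - <<'E'
from h import *
s=sense();print(s['clock'],s['eef_pos'],s['tcp_rot'],s['qpos'],s['contact_force'],s['opening'])
E
```

```text
6.2 [470.00913557 327.87791679 237.89928018] [-3.136725   -0.52450642  0.08370346] [ 0.79012444  0.12858214  2.06978862 -0.59471974  0.61086461  2.71195719] [ 0.09283456  0.92124759 -2.10242644] 0.6477699774970307
```

send_rows([
  [[0.005, -0.02, 0.015, -0.0084, 0.1046, 0, -1], [0.005, -0.035, 0.015, -0.0084, 0.1046, 0, -1], [0.005, -0.045, 0.012, -0.0084, 0.1046, 0, -1], [0.005, -0.045, 0.01, -0.0084, 0.1046, 0, -1], [0.005, -0.045, 0, -0.0084, 0.1046, 0, -1], [0.005, -0.048, 0, 0, 0, 0.015, -1], [0.005, -0.048, 0, 0, 0, 0.015, -1], [0.005, -0.048, 0, 0, 0, 0.015, -1], [0.005, -0.048, 0, 0, 0, 0.015, -1], [0.005, -0.048, 0, 0, 0, 0.015, -1]],
])

```text
clock: 7.2
eef_pos: [519.7, -99.3, 281.7]
tcp_rot: [3.138, -0.029, 0.157]
contact_force: [1.6, 0.4, -2.3]
opening: 0.648
grasp_force: 65.6
```

send_rows([
  [[0.005, -0.04, 0, 0, 0, 0, -1], [0.005, -0.04, 0, 0, 0, 0, -1], [0.005, -0.035, 0, 0, 0, 0, -1], [0.003, -0.03, 0, 0, 0, 0, -1], [0, -0.015, 0, 0, 0, 0, -1], [0, 0, 0, 0, 0, 0, -1], [0, 0, 0, 0, 0, 0, -1], [0, 0, 0, 0, 0, 0, -1]],
])

```text
clock: 8.0
eef_pos: [537.9, -255.9, 282.1]
tcp_rot: [3.139, -0.029, 0.157]
contact_force: [-0.4, 0.4, -2.0]
opening: 0.65
grasp_force: 65.6
```

```bash
python3 - <<'E'
from h import *
F={n:grab(n) for n in('wrist','scene','side')};pickle.dump(F,open('f2.pkl','wb'));s=F['wrist']['state'];print(s['clock'],s['eef_pos'],s['tcp_rot'],s['qpos'],s['contact_force'])
c=lambda n,x,y:cv2.resize(F[n]['img'][y:y+100,x:x+130],(390,300),interpolation=cv2.INTER_CUBIC)
t=np.hstack([c('scene',115,20),c('side',265,30)])
cv2.imwrite('pics/h.png',np.vstack([t,np.hstack([cv2.resize(F['wrist']['img'],(390,293)),np.zeros((293,390,3),np.uint8)])])[:,:,::-1])
E
```

```text
8.0 [ 537.91252838 -255.87448451  282.06986205] [ 3.13890042 -0.02885467  0.15739995] [-0.45437658  0.26447994  1.67956142  0.0155867   1.17242536  0.95319268] [-0.41588665  0.37991556 -1.96899849]
```

View pics/h.png

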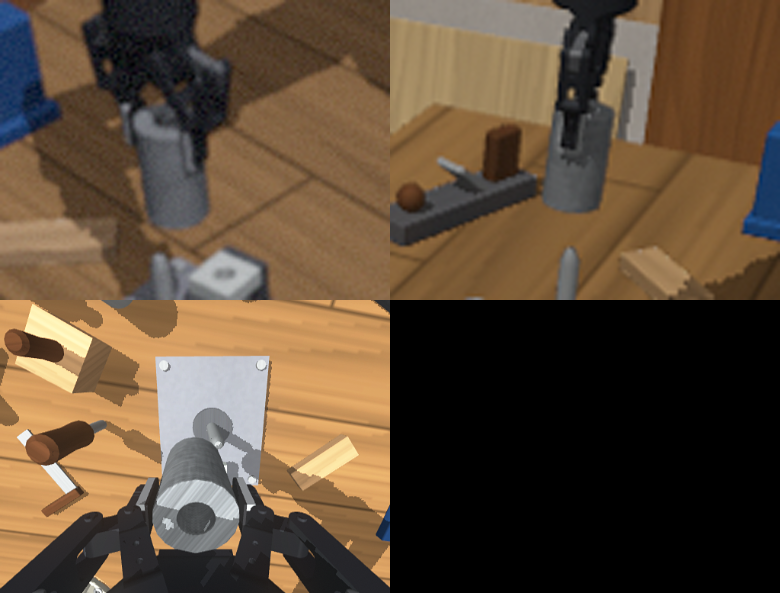

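Held drum: its top face is at about (257,283) in the native wrist view, and it looks upright in the scene and side views. The shaft tip is just beyond it. I'll measure where the drum sits in the tool.

```bash
python3 - <<'E'
from h import *
np.set_printoptions(precision=2,suppress=True,linewidth=200)
F=pickle.load(open('f2.pkl','rb'));f=F['wrist'];print(f['mtx'][0,0],f['mtx'][:2,2])
g=cv2.cvtColor(f['img'],cv2.COLOR_RGB2GRAY)
print('col257',[(y,int(g[y,255:260].mean())) for y in range(215,330,2)])
for y in (268,278,288): print('row',y,[(x,int(g[y,x])) for x in list(range(190,216,2))+list(range(300,326,2))])
# bore: dark blob
b=cv2.medianBlur(g,5);m=(b<95).astype(np.uint8);m[:255]=0;m[318:]=0;m[:,:222]=0;m[:,292:]=0
cs,_=cv2.findContours(m,cv2.RETR_EXTERNAL,cv2.CHAIN_APPROX_NONE)
for c in cs:
    if len(c)>20: print('bore',cv2.boundingRect(c),cv2.fitEllipse(c))
E
```

```text
270.4238534979271 [256.52 189.8 ]
col257 [(215, 104), (217, 104), (219, 98), (221, 100), (223, 101), (225, 107), (227, 110), (229, 103), (231, 106), (233, 98), (235, 149), (237, 213), (239, 212), (241, 208), (243, 208), (245, 206), (247, 202), (249, 200), (251, 201), (253, 198), (255, 193), (257, 186), (259, 189), (261, 191), (263, 194), (265, 101), (267, 71), (269, 73), (271, 75), (273, 76), (275, 77), (277, 79), (279, 78), (281, 78), (283, 82), (285, 78), (287, 80), (289, 75), (291, 79), (293, 77), (295, 79), (297, 78), (299, 78), (301, 73), (303, 69), (305, 70), (307, 84), (309, 117), (311, 123), (313, 126), (315, 126), (317, 123), (319, 122), (321, 124), (323, 128), (325, 129), (327, 128), (329, 132)]
row 268 [(190, 50), (192, 53), (194, 39), (196, 39), (198, 39), (200, 39), (202, 71), (204, 124), (206, 146), (208, 197), (210, 222), (212, 196), (214, 196), (300, 200), (302, 190), (304, 210), (306, 214), (308, 203), (310, 217), (312, 64), (314, 47), (316, 47), (318, 47), (320, 52), (322, 70), (324, 217)]
row 278 [(190, 45), (192, 56), (194, 36), (196, 38), (198, 37), (200, 96), (202, 132), (204, 125), (206, 122), (208, 120), (210, 115), (212, 120), (214, 116), (300, 201), (302, 214), (304, 223), (306, 210), (308, 207), (310, 207), (312, 217), (314, 51), (316, 47), (318, 46), (320, 80), (322, 80), (324, 48)]
row 288 [(190, 37), (192, 54), (194, 55), (196, 35), (198, 35), (200, 111), (202, 119), (204, 119), (206, 118), (208, 121), (210, 115), (212, 106), (214, 176), (300, 124), (302, 161), (304, 164), (306, 128), (308, 123), (310, 123), (312, 119), (314, 53), (316, 47), (318, 41), (320, 78), (322, 72), (324, 50)]
bore (232, 266, 51, 42) ((256.952392578125, 286.2372131347656), (41.336029052734375, 50.29605484008789), 86.95223999023438)
```

send_rows([
  [[0.0019, -0.0098, -0.015, -0.0022, 0.0142, 0, -1], [0.0019, -0.0098, -0.015, -0.0022, 0.0142, 0, -1], [0.0018, -0.0097, -0.01, 0, 0, 0.002, -1], [0, 0, -0.01, 0, 0, 0, -1], [0, 0, 0, 0, 0, 0, -1], [0, 0, 0, 0, 0, 0, -1], [0, 0, 0, 0, 0, 0, -1]],
])

```text
clock: 8.85
eef_pos: [543.9, -286.3, 232.8]
tcp_rot: [3.138, -0.001, 0.159]
contact_force: [-0.8, -0.7, -2.2]
opening: 0.648
grasp_force: 65.5
```

```bash
python3 - <<'E'
from h import *
F={n:grab(n) for n in('wrist','scene','side')};pickle.dump(F,open('f3.pkl','wb'));s=F['wrist']['state'];print(s['clock'],s['eef_pos'],s['tcp_rot'],s['contact_force'])
c=lambda n,x,y:cv2.resize(F[n]['img'][y:y+100,x:x+66],(396,600),interpolation=cv2.INTER_CUBIC)
cv2.imwrite('pics/i.png',np.hstack([c('scene',135,40),c('side',290,50)])[:,:,::-1])
E
```

```text
8.85 [ 543.86688973 -286.34416723  232.77534787] [ 3.13796537e+00 -1.08383899e-03  1.58642617e-01] [-0.75195283 -0.6543571  -2.19542961]
```

View pics/i.png

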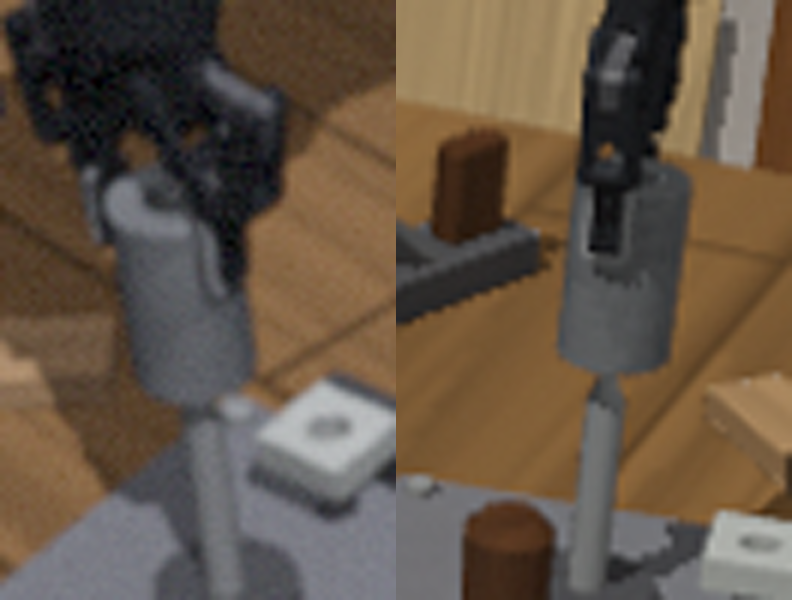

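Extrapolating the drum axis puts it about 2 mm towards -y of the tip, with no visible tilt. I'll correct by 1.5 mm and start lowering.

send_rows([
  [[0.0003, 0.0014, 0, 0, 0, 0, -1], [0, 0, -0.006, 0, 0, 0, -1], [0, 0, -0.006, 0, 0, 0, -1], [0, 0, -0.006, 0, 0, 0, -1], [0, 0, -0.006, 0, 0, 0, -1], [0, 0, -0.006, 0, 0, 0, -1], [0, 0, -0.006, 0, 0, 0, -1], [0, 0, -0.006, 0, 0, 0, -1], [0, 0, 0, 0, 0, 0, -1]],
])

```text
clock: 9.9
eef_pos: [543.9, -285.2, 189.4]
tcp_rot: [3.138, -0.0, 0.159]
contact_force: [0.7, -2.6, -2.8]
opening: 0.642
grasp_force: 65.3
```

send_rows([
  [[0, -0.0006, 0, 0.003, 0, 0, -1], [0, 0, -0.005, 0, 0, 0, -1], [0, 0, -0.006, 0, 0, 0, -1], [0, 0, -0.006, 0, 0, 0, -1], [0, 0, -0.006, 0, 0, 0, -1], [0, 0, -0.006, 0, 0, 0, -1], [0, 0, -0.006, 0, 0, 0, -1], [0, 0, 0, 0, 0, 0, -1]],
])

```text
clock: 10.7
eef_pos: [543.7, -285.6, 154.3]
tcp_rot: [3.142, -0.0, 0.159]
contact_force: [1.0, -1.5, -3.1]
opening: 0.645
grasp_force: 65.4
```

send_rows([
  [[0, -0.0003, -0.005, 0, 0, 0, -1], [0, 0, -0.006, 0, 0, 0, -1], [0, 0, -0.006, 0, 0, 0, -1], [0, 0, -0.006, 0, 0, 0, -1], [0, 0, -0.006, 0, 0, 0, -1], [0, 0, -0.006, 0, 0, 0, -1], [0, 0, -0.005, 0, 0, 0, -1], [0, 0, 0, 0, 0, 0, -1]],
])

```text
clock: 11.5
eef_pos: [543.7, -285.8, 114.5]
tcp_rot: [-3.141, -0.0, 0.159]
contact_force: [0.1, -0.7, -2.6]
opening: 0.648
grasp_force: 65.5
```

send_rows([
  [[0, 0, -0.004, 0, 0, 0, -1], [0, 0, -0.003, 0, 0, 0, -1], [0, 0, -0.002, 0, 0, 0, -1], [0, 0, 0, 0, 0, 0, -1], [0, 0, 0, 0, 0, 0, -1]],
])

```text
clock: 12.0
eef_pos: [544.0, -285.9, 106.3]
tcp_rot: [3.141, -0.001, 0.159]
contact_force: [0.4, -0.1, -1.9]
opening: 0.65
grasp_force: 65.6
```

send_rows([
  [[0, 0, -0.002, 0, 0, 0, -1], [0, 0, -0.002, 0, 0, 0, -1], [0, 0, -0.001, 0, 0, 0, -1], [0, 0, 0, 0, 0, 0, -1], [0, 0, 0, 0, 0, 0, -1]],
])

```text
clock: 12.5
eef_pos: [544.7, -285.9, 102.8]
tcp_rot: [3.141, -0.002, 0.159]
contact_force: [-2.4, 4.7, 12.2]
opening: 0.646
grasp_force: 66.7
```

Force rises at z ≈ 102.8, so the drum is on the hub. Releasing gently.

send_rows([
  [[0, 0, -0.0005, 0, 0, 0, -1], [0, 0, 0, 0, 0, 0, 0.3], [0, 0, 0, 0, 0, 0, 0.4], [0, 0, 0, 0, 0, 0, 0.6], [0, 0, 0, 0, 0, 0, 0.8], [0, 0, 0, 0, 0, 0, 1], [0, 0, 0, 0, 0, 0, 1]],
])

```text
clock: 13.2
eef_pos: [543.9, -285.9, 100.6]
tcp_rot: [3.141, -0.001, 0.159]
contact_force: [-0.8, -0.5, -0.0]
opening: 1.002
grasp_force: 0.0
```

send_rows([
  [[0, 0, 0.01, 0, 0, 0, 1], [0, 0, 0.02, 0, 0, 0, 1], [0, 0, 0.03, 0, 0, 0, 1], [0, 0, 0.04, 0, 0, 0, 1], [0, 0, 0.04, 0, 0, 0, 1], [0, 0, 0.03, 0, 0, 0, 1], [0, 0, 0, 0, 0, 0, 1], [0, 0, 0, 0, 0, 0, 1]],
])

```text
clock: 14.0
eef_pos: [544.1, -286.0, 271.9]
tcp_rot: [3.14, -0.002, 0.158]
contact_force: [0.9, -0.8, -0.4]
opening: 0.997
grasp_force: 0.0
```

```bash
python3 - <<'E'
from h import *
F={n:grab(n) for n in('wrist','scene','side')};pickle.dump(F,open('f4.pkl','wb'));s=F['wrist']['state'];print(s['clock'],s['eef_pos'],s['tcp_rot'],s['contact_force'])
c=lambda n,x,y,w,h:cv2.resize(F[n]['img'][y:y+h,x:x+w],(400,400),interpolation=cv2.INTER_CUBIC)
cv2.imwrite('pics/j.png',np.hstack([c('scene',125,80,80,80),c('side',280,90,80,80)])[:,:,::-1])
E
```

```text
14.0 [ 544.09357517 -285.99394075  271.85159048] [ 3.14020945e+00 -2.35503621e-03  1.58499742e-01] [ 0.94590296 -0.75372522 -0.38328291]
```

View pics/j.png

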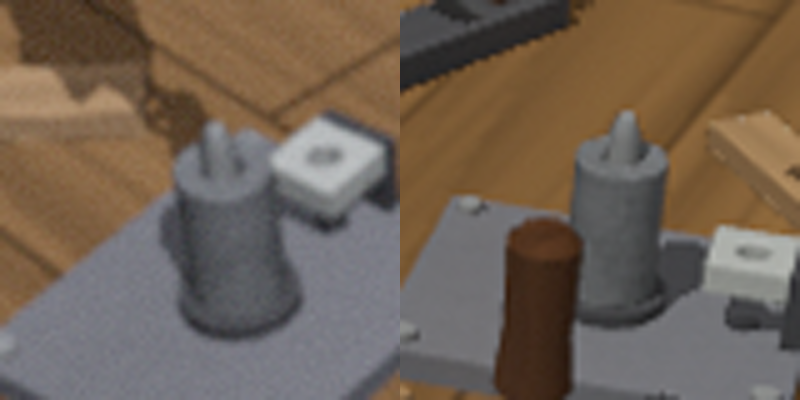

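The drum is home and upright in both views: scene rim at about (240,310) of the crop, side base at (615,310), seated on the hub. Next is the pin at about (627.3,-26).

send_rows([
  [[0.0119, 0.0371, 0, 0, 0, 0, 1], [0.0119, 0.0371, 0, 0, 0, 0, 1], [0.0119, 0.0371, 0, 0, 0, 0, 1], [0.0119, 0.0371, 0, 0, 0, 0, 1], [0.0119, 0.0371, 0, 0, 0, 0, 1], [0.0119, 0.0371, 0, 0, 0, 0, 1], [0.0119, 0.0371, 0, 0, 0, 0, 1], [0, 0, -0.02, 0, 0, 0, 1], [0, 0, 0, 0, 0, 0, 1]],
])

```text
clock: 15.05
eef_pos: [625.5, -24.9, 247.1]
tcp_rot: [-3.141, 0.005, 0.161]
contact_force: [-0.1, 0.4, -0.5]
opening: 0.999
grasp_force: 0.0
```

```bash
python3 - <<'E'
from h import *
f=grab('wrist');s=f['state'];print(s['clock'],s['eef_pos'],s['tcp_rot'])
im=f['img'].astype(int)
m=((im[...,0]>1.35*im[...,2])&(im[...,0]<150)&(im[...,1]<.74*im[...,0])).astype(np.uint8)
m=cv2.morphologyEx(m,cv2.MORPH_OPEN,np.ones((5,5),np.uint8))
cs,_=cv2.findContours(m,cv2.RETR_EXTERNAL,cv2.CHAIN_APPROX_NONE)
for c in cs:
    if cv2.contourArea(c)>200:
        x,y,w,h=cv2.boundingRect(c);r=w/2
        print((x,y,w,h),cv2.minAreaRect(c)); print(onz(f,(x+w/2,y+h-h*0.4),145))
E
```

```text
15.05 [625.45082232 -24.92681345 247.09419546] [-3.14071564  0.00522486  0.16066225]
(265, 259, 46, 74) ((286.9644470214844, 296.0025634765625), (75.09439086914062, 41.964515686035156), 85.91438293457031)
[513.00895133 -74.89619278 145.        ]
(244, 162, 32, 45) ((259.5, 184.0), (44.0, 31.0), 90.0)
[630.65254956 -26.15754032 145.        ]
(286, 158, 44, 57) ((308.7416076660156, 188.21348571777344), (23.10795783996582, 61.26787567138672), 32.0053825378418)
[634.52797881 -68.74054344 145.        ]
(231, 101, 65, 23) ((262.93414306640625, 111.79157257080078), (65.73214721679688, 14.34842300415039), 12.72435474395752)
[693.61636536 -18.58536658 145.        ]
(479, 1, 21, 87) ((488.4707336425781, 43.93658447265625), (19.178138732910156, 86.48902893066406), 1.7899105548858643)
[ 765.4249979  -180.17706368  145.        ]
```

send_rows([
  [[0.002, -0.0012, 0, 0, 0, 0, 1], [0, 0, -0.03, 0, 0, 0, 1], [0, 0, -0.03, 0, 0, 0, 1], [0, 0, -0.03, 0, 0, 0, 1], [0, 0, -0.03, 0, 0, 0, 1], [0, 0, 0, 0, 0, 0, 1], [0, 0, 0, 0, 0, 0, 1]],
])

```text
clock: 15.8
eef_pos: [629.6, -28.2, 131.5]
tcp_rot: [3.141, -0.001, 0.157]
contact_force: [0.5, 0.4, 0.3]
opening: 1.001
grasp_force: 0.0
```

send_rows([
  [[0, 0, 0, 0, 0, 0, 0.5], [0, 0, 0, 0, 0, 0, 0], [0, 0, 0, 0, 0, 0, -0.3], [0, 0, 0, 0, 0, 0, -0.6], [0, 0, 0, 0, 0, 0, -1], [0, 0, 0, 0, 0, 0, -1], [0, 0, 0, 0, 0, 0, -1], [0, 0, 0, 0, 0, 0, -1], [0, 0, 0, 0, 0, 0, -1]],
], grip_force=50)

```text
clock: 16.7
eef_pos: [629.8, -27.1, 131.8]
tcp_rot: [3.141, -0.002, 0.159]
contact_force: [-1.5, 0.9, 4.1]
opening: 0.33
grasp_force: 49.1
```

send_rows([
  [[0, 0, 0.01, 0, 0, 0, -1], [0, 0, 0.025, 0, 0, 0, -1], [0, 0, 0.035, 0, 0, 0, -1], [0, 0, 0.04, 0, 0, 0, -1], [0, 0, 0.04, 0, 0, 0, -1], [-0.01, -0.02, 0.025, 0, 0, 0, -1], [-0.02, -0.03, 0, 0, 0, 0, -1], [-0.02, -0.034, 0, 0, 0, 0, -1], [-0.02, -0.034, 0, 0, 0, 0, -1], [-0.02, -0.034, 0, 0, 0, 0, -1]],
])

```text
clock: 17.7
eef_pos: [538.2, -180.4, 306.5]
tcp_rot: [3.141, -0.001, 0.159]
contact_force: [1.0, -0.6, -0.0]
opening: 0.327
grasp_force: 49.5
```

send_rows([
  [[-0.02, -0.034, 0, 0, 0, 0, -1], [-0.02, -0.034, 0, 0, 0, 0, -1], [-0.02, -0.03, 0, 0, 0, 0, -1], [-0.015, -0.018, 0, 0, 0, 0, -1], [0, 0, 0, 0, 0, 0, -1], [0, 0, 0, 0, 0, 0, -1], [0, 0, 0, 0, 0, 0, -1]],
])

```text
clock: 18.4
eef_pos: [464.7, -294.7, 306.0]
tcp_rot: [3.141, -0.001, 0.159]
contact_force: [-0.2, -0.5, -1.4]
opening: 0.33
grasp_force: 49.5
```

```bash
python3 - <<'E'
from h import *
np.set_printoptions(precision=2,suppress=True)
F={n:grab(n) for n in('wrist','scene','side')};pickle.dump(F,open('f5.pkl','wb'));s=F['wrist']['state'];print(s['clock'],s['eef_pos'],s['tcp_rot'],s['contact_force'],s['opening'])
# brown handle + rod outline in scene/side near the projected TCP
for n in('scene','side'):
    f=F[n];p=lambda X:cv2.projectPoints(np.array([X],float),np.array(f['rvec'],float),np.array(f['tvec'],float),f['mtx'],None)[0].ravel()
    t=s['eef_pos'];top=p(t+[0,0,0]);foot=p(t-[0,0,122]);print(n,'tcp',top,'foot pred',foot)
    im=f['img'].astype(int);x0,y0=int(foot[0])-14,int(top[1]);c=im[y0:int(foot[1])+14,x0:x0+28]
    g=c.mean(2).astype(int);sat=c.max(2)-c.min(2)
    for y in range(0,g.shape[0],2): print(y+y0,' '.join('%3d/%-2d'%(a,min(b,99)) for a,b in zip(g[y],sat[y])))
E
```

```text
18.4 [ 464.74 -294.72  306.04] [ 3.14 -0.    0.16] [-0.17 -0.47 -1.38] 0.3296542174928936
scene tcp [180.86  40.3 ] foot pred [185.39  80.09]
40  64/6   80/6   54/5   31/4   23/11  29/18  39/31  41/36  48/42  39/48  50/23  67/5   99/6   95/7   62/4   33/5   18/12   6/7   26/5   38/24  59/36  64/42  65/38  63/40  56/38  55/38  62/41  59/43
42  76/24  82/8   77/2   42/6   20/0   20/16  28/17  37/23  36/32  38/30  38/23  63/3   98/7   93/6   66/4   26/9   30/5   23/7   20/5   34/13  53/26  54/37  57/36  53/39  60/41  56/36  54/45  61/38
44  98/55  95/28  84/5   39/5   28/3   22/11  21/26  34/21  29/35  36/34  39/19  53/6   90/10  91/7   78/3   41/9   25/4   19/4   29/3   36/7   48/29  50/37  57/35  57/33  55/36  57/41  62/38  59/44
46  69/41  62/39  56/35  47/32  47/31  43/33  28/27  35/25  29/31  32/36  40/24  58/8   81/6  102/7   93/8   46/2   27/2   21/10  36/8   46/29  58/41  62/39  57/42  57/35  53/37  59/38  52/44  54/41
48  63/36  57/42  59/39  63/42  51/45  49/41  34/28  24/27  36/26  36/35  39/22  48/8   69/8   93/3   99/4   69/5   36/9   52/13  52/28  56/43  61/41  66/42  62/4
[... 9347 characters left out ...]
72 109/66 126/54  99/72  87/73  89/75  92/76  93/76  95/79  96/77  95/77  94/76  91/74  91/74  95/75
114  77/64  94/75  99/78 101/75 118/72 118/73 118/73 119/72 119/70 121/67 130/61 122/74 128/74 130/75 132/76 131/75 132/76 128/74 108/73  85/70  96/76  95/76  94/77  93/75  89/74  93/74  96/78  99/80
116  98/77  98/78  93/75  78/62  90/56 100/61 115/69 127/73 125/73 124/72 123/72 121/71 120/70 121/72 124/72 128/74 131/74 132/75 133/74 136/71 119/74  93/70  90/75  89/72  94/76  98/78  99/80 100/82
118  97/76  95/75  92/73  89/65  90/55  89/56  90/56  95/60 112/66 130/74 126/73 125/73 125/72 123/72 121/70 120/71 121/73 125/73 129/74 131/74 131/75 131/75 123/76 104/75  96/78  99/81 100/81 100/79
```

send_rows([
  [[-0.0057, -0.005, -0.01, 0, 0, 0, -1], [0, 0, -0.02, 0, 0, 0, -1], [0, 0, -0.02, 0, 0, 0, -1], [0, 0, -0.02, 0, 0, 0, -1], [0, 0, -0.02, 0, 0, 0, -1], [0, 0, -0.005, 0, 0, 0, -1], [0, 0, 0, 0, 0, 0, -1], [0, 0, 0, 0, 0, 0, -1]],
])

```text
clock: 19.35
eef_pos: [458.9, -300.6, 211.4]
tcp_rot: [3.141, -0.001, 0.159]
contact_force: [-0.9, -0.9, -1.1]
opening: 0.329
grasp_force: 49.5
```

```bash
python3 - <<'E'
from h import *
np.set_printoptions(precision=2,suppress=True)
F={n:grab(n) for n in('scene','side')};s=F['side']['state'];print(s['clock'],s['eef_pos'],s['tcp_rot'],s['contact_force'])
t=s['eef_pos']
for n in('scene','side'):
    f=F[n];p=lambda X:cv2.projectPoints(np.array([X],float),np.array(f['rvec'],float),np.array(f['tvec'],float),f['mtx'],None)[0].ravel()
    foot=p(t-[0,0,122]);eye=p([456.7,-298.9,70]);print(n,'foot pred',foot,'eye pred',eye)
    g=f['img'].mean(2).astype(int)
    # tab: bright low-sat blob
    m=((g>(130 if n=='scene' else 165))&(np.ptp(f['img'].astype(int),2)<25)).astype(np.uint8);x0,y0=int(eye[0])-30,int(eye[1])-25
    c=m[y0:y0+50,x0:x0+60]
    cs,_=cv2.findContours(c,cv2.RETR_EXTERNAL,cv2.CHAIN_APPROX_NONE)
    for q in cs:
        if cv2.contourArea(q)>60: print('tab hull',np.array(cv2.minAreaRect(cv2.convexHull(q))[0])+[x0,y0],cv2.boundingRect(q))
    for y in range(int(foot[1])-8,int(foot[1])+9,2): print(y,' '.join('%3d'%a for a in g[y,int(foot[0])-11:int(foot[0])+12]))
E
```

```text
19.4 [ 459.06 -300.71  211.67] [ 3.14 -0.    0.16] [ 0.05 -0.06 -1.41]
scene foot pred [188.54 105.5 ] eye pred [190.16 110.73]
tab hull [189.3 110.9] (18, 20, 23, 15)
97  58  73  61  65  66  59  56  67  77  87 104 110 109  96  96 101 102  96  95  95  95  99 103
99  59  62  61  58  60  65  68  75  77  81  95 114 111 100 102 104 107 104 102 100  99  95  90
101  52  61  58  58  60  73  83  95  97 103  96 106 109 107  94  95  95 105 103 104 105 106 101
103  52  33  38  40  56  75  98 102 104  94  91 100 111 104  89  82  79  80  89  97  98 108 104
105  63  59  47  49  46  42  75  95 106 109 105  99 104 122 142 139 121 104  87  81  80  89  93
107 111  85  71  67  69  95 138 167 161 140 127 114 117 154 184 189 187 182 171 161 144 115  96
109 127 120 124 129 146 174 187 188 187 179 160 126 139 152 156 162 175 183 185 187 185 184 176
111 122 132 160 180 186 186 183 184 176 155 137 135 140 134 123 129 154 182 184 187 186 179 166
113 122 121 139 167 177 183 185 184 182 175 173 165 165 166 173 179 185 189 186 182 164 146 130
side foot pred [350.99 134.81] eye pred [350.69 141.03]
126  81  85  86  85  86  89  92  92  93  94  91  88 107 109 104  89  91 136 130 130 129 126 124
128  84  85  85  88  90  91  92  94  95  97  96  94 107 107  98  84  79  93 112 131 131 130 130
130  85  86  89  91  92  92  94  96  97  97  94  93 110 105  93  79  87  91  91  90 107 127 123
132  88  90  92  92  94  95  95  98  96  93  90 100 108 102  87  79  90  93  93  93  93  96  86
134  92  93  92  92  93  92  91  90  86  86  90  94  88  75  84  99 103 102  95  85  92  89  84
136  96  91  92 109 156 175 170 169 164 163 164 160 148 147 131 116 103 100  95  92  94  93  94
138  95 119 118 138 173 172 172 173 175 176 172 174 180 173  99 101 101 100 101 120 157  75  83
140  65  60 102 174 173 171 173 167 129 105 123 131 137 136 140 158 174 174 175 172 129  69  72
142  65  84 145 173 175 174 174 174 174 172 167 168 166 166 169 173 172 172 175 168  77  73  74
```

send_rows([
  [[0.0004, 0.0009, 0, 0, 0, 0, -1], [0, 0, -0.008, 0, 0, 0, -1], [0, 0, -0.008, 0, 0, 0, -1], [0, 0, -0.008, 0, 0, 0, -1], [0, 0, -0.008, 0, 0, 0, -1], [0, 0, 0, 0, 0, 0, -1]],
])

```text
clock: 20.05
eef_pos: [458.2, -299.0, 177.2]
tcp_rot: [-3.14, 0.001, 0.159]
contact_force: [0.7, -0.7, -0.9]
opening: 0.331
grasp_force: 49.5
```

send_rows([
  [[0, 0, -0.008, 0, 0, 0, -1], [0, 0, -0.008, 0, 0, 0, -1], [0, 0, -0.008, 0, 0, 0, -1], [0, 0, -0.004, 0, 0, 0, -1], [0, 0, 0, 0, 0, 0, -1]],
])

```text
clock: 20.55
eef_pos: [458.6, -299.2, 150.0]
tcp_rot: [-3.141, 0.0, 0.159]
contact_force: [-0.7, 0.1, -0.6]
opening: 0.329
grasp_force: 49.5
```

send_rows([
  [[0, 0, -0.007, 0, 0, 0, -1], [0, 0, -0.007, 0, 0, 0, -1], [0, 0, -0.004, 0, 0, 0, -1], [0, 0, -0.002, 0, 0, 0, -1], [0, 0, 0, 0, 0, 0, -1], [0, 0, 0, 0, 0, 0, -1]],
])

```text
clock: 21.15
eef_pos: [459.1, -299.5, 130.9]
tcp_rot: [3.141, -0.001, 0.159]
contact_force: [-0.4, -0.9, -1.5]
opening: 0.33
grasp_force: 49.5
```

send_rows([
  [[0, 0, -0.001, 0, 0, 0, -1], [0, 0, -0.001, 0, 0, 0, -1], [0, 0, -0.001, 0, 0, 0, -1], [0, 0, 0, 0, 0, 0, -1], [0, 0, 0, 0, 0, 0, -1]],
])

```text
clock: 21.65
eef_pos: [459.0, -299.4, 127.8]
tcp_rot: [3.141, -0.001, 0.159]
contact_force: [-0.8, 0.9, -1.6]
opening: 0.324
grasp_force: 49.5
```

send_rows([
  [[0, 0, -0.001, 0, 0, 0, -1], [0, 0, -0.001, 0, 0, 0, -1], [0, 0, -0.0005, 0, 0, 0, -1], [0, 0, 0, 0, 0, 0, -1], [0, 0, 0, 0, 0, 0, -1]],
])

```text
clock: 22.15
eef_pos: [459.4, -299.5, 126.7]
tcp_rot: [3.141, -0.002, 0.158]
contact_force: [-3.4, 4.0, 14.9]
opening: 0.328
grasp_force: 51.3
```

Shoulder contact at z ≈ 126.7, as expected. Release and retreat.

send_rows([
  [[0, 0, 0, 0, 0, 0, -0.2], [0, 0, 0, 0, 0, 0, 0.2], [0, 0, 0, 0, 0, 0, 0.6], [0, 0, 0, 0, 0, 0, 1], [0, 0, 0, 0, 0, 0, 1], [0, 0, 0, 0, 0, 0, 1]],
])

```text
clock: 22.75
eef_pos: [458.9, -299.5, 125.2]
tcp_rot: [3.141, -0.001, 0.159]
contact_force: [0.2, -0.7, 0.5]
opening: 1.003
grasp_force: 0.0
```

send_rows([
  [[0, 0, 0.015, 0, 0, 0, 1], [0, 0, 0.03, 0, 0, 0, 1], [0, 0, 0.04, 0, 0, 0, 1], [0, 0, 0.04, 0, 0, 0, 1], [0, 0, 0.025, 0, 0, 0, 1], [0, 0, 0, 0, 0, 0, 1], [0, 0, 0, 0, 0, 0, 1]],
])

```text
clock: 23.45
eef_pos: [459.0, -299.5, 275.4]
tcp_rot: [3.141, -0.002, 0.159]
contact_force: [-0.8, -0.7, -0.2]
opening: 1.005
grasp_force: 0.0
```

```bash
python3 - <<'E'
from h import *
np.set_printoptions(precision=2,suppress=True)
F={n:grab(n) for n in('scene','side','wrist')};s=F['side']['state'];print(s['clock'],s['eef_pos'],s['contact_force'],s['opening'])
# handle outlines vs projected ideal handle (70..140 above bench at the eye)
for n in F:
    f=F[n];im=f['img'].astype(int)
    if n=='wrist':
        T=np.array(f['T_tool_cam']);M=np.eye(4);M[:3,:3]=R.from_euler('xyz',f['state']['tcp_rot']).as_matrix();M[:3,3]=f['state']['eef_pos']
        C=np.linalg.inv(M@T);rv,tv=cv2.Rodrigues(C[:3,:3])[0],C[:3,3]
    else: rv,tv=np.array(f['rvec'],float),np.array(f['tvec'],float)
    q=cv2.projectPoints(np.array([[456.7,-298.9,140],[456.7,-298.9,105],[456.7,-298.9,70]]),rv,tv,f['mtx'],None)[0].reshape(-1,2)
    m=((im[...,0]>1.35*im[...,2])&(im[...,0]<140)&(im[...,1]<.74*im[...,0])).astype(np.uint8)
    m=cv2.morphologyEx(m,cv2.MORPH_OPEN,np.ones((3,3),np.uint8))
    k,l,st,ce=cv2.connectedComponentsWithStats(m);i=l[int(q[1][1]),int(q[1][0])]
    print(n,'pred top/mid/shoulder',q.tolist(),'blob',st[i],ce[i])
E
```

```text
23.5 [ 458.51 -299.14  274.43] [-0.22  1.46  0.13] 0.9995949141305307
scene pred top/mid/shoulder [[187.99031445958283, 91.24675317287934], [189.09309120747935, 101.17011458036738], [190.15506219317237, 110.72628441746215]] blob [183  90  12  23 204] [188.67 100.14]
side pred top/mid/shoulder [[353.84776665056967, 120.03957547773136], [352.24609911118154, 130.69309077890514], [350.69260350880717, 141.02618972934317]] blob [  168     0   344   384 57421] [372.18 233.88]
wrist pred top/mid/shoulder [[257.24203832524285, 185.84989036753498], [257.205971224082, 176.65029512090837], [257.1769969621178, 169.25986245340624]] blob [243 172  28  27 553] [255.7  184.93]
```

```bash
python3 -c "
from rig import sign_off; print(sign_off())"
```

```text
the job is handed in; nothing more can be done
None
```

I handed the job in at about 23.5 s, with the wide drum on the hub and the locking pin in the eye down to its handle. The hand-in gave no verdict. Pictures confirmed the drum, and contact force plus the scene and wrist views the pin. The narrow drum, glue bottle and tin were never approached but not re-checked at the end.

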